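# Third hand at the award bench: clear the screw tote, press the plinth to the fence

## Task

First take the grey screw tote off the jig's bed and hang it by its hand hole on the hook, let go of it there, keeping it upright all the while. Then lay the rectangular wooden plinth flat on the bed, its end square against the sprung fence and centred on it, and press it towards the fence with about 11 newtons, so that the fence gives by about 14 mm, for a colleague to drive the screw in. Finish while still holding that steady push; leave the other things on the table alone.

Things in the scene. Friction and masses are not known exactly. Their poses are not given: they have to be found in the camera images.
- jig: (All sizes in mm.) Flat aluminium jig fixed to the table. Bed plate 280 (x, from -150 to +130 of the origin) x 160 (y) x 12 thick; its top is the bed, 12 above the table. Origin on the table, on the jig's centre line. Its x axis points towards the fence, i.e. is the direction to press in. A block 110 wide, 47 high above the table, stands behind the fence at x 112 to 130.
- fence: Upright steel fence plate on the jig, 110 wide (y), 45 tall, 12 thick, with a screw hole in the middle of its width. Origin at the middle of the lower edge of its front face (the face towards -x of the jig), 0.5 above the bed; axes parallel to the jig's. It slides on guide rods along the jig's +x against springs: at rest its origin lies 60 from the jig's origin; it gives 1 mm per 0.8 N (11 N: 13.75 mm), no preload, hits its stop at 25 mm. At rest at the start.
- tote: Grey tote of screws, 0.25 to 0.5 kg, open tray 90 (x) x 140 (y) x 45 tall with one upright panel along y through the middle, 10 thick (x), 140 wide, up to 150 above the underside. Hand hole through the panel: 70 wide (y), from 70 to 110 above the underside; the solid grip bar above it is 40 tall. Origin: centre of the underside. Starts standing on the jig's bed.
- tote_handle (a point): Middle of the upper edge of the tote's hand hole (110 above its underside, 40 below the panel's top); this edge rests on the hook rod when hung.
- hook: Hook stand fixed to the table: base plate 150 x 100 x 10 (x -55 to +95), a post 14 thick at x = +65 up to the rod's height, and from it a level steel rod 8 thick, its axis 170 above the table, running along -x (towards the robot) to x = -40, where the tip turns up to 186 above the table. Nothing is above the rod. Origin on the table under the middle of the resting place on the rod. The hanging tote's panel stands across the rod.
- hook_rest (a point): Top of the hook's rod (174 above the table) at the resting place, 40 mm from the upturned tip and 65 mm from the post.
- plinth: Dark wooden rectangular award plinth with a thin brass plate on one long side, 100 (x) x 50 (y) x 30 tall, 0.2 to 0.45 kg, lying on the table; origin at the centre of the underside. Either 50 mm wide end may go to the fence, the ends being alike.
- round_base: Bystander, to be left alone: dark wooden round base, 60 diameter, 30 tall; origin: centre of the underside
- screwdriver: Bystander, to be left alone: screwdriver lying on the table; origin: centre of the underside
- glue: Bystander, to be left alone: small closed bottle, 40 diameter, 100 tall; origin: centre of the underside
- pin_cup: Bystander, to be left alone: steel cup, 60 diameter, 50 tall; origin: centre of the underside
- tape: Bystander, to be left alone: tape measure, a disc 60 diameter, 30 tall; origin: centre of the underside
- part_tray: Bystander, to be left alone: empty shallow tray 110 x 80 x 25; origin: centre of the underside
- medal: Bystander, to be left alone: brass disc 44 diameter, 6 thick; origin: centre of the underside
There are look-alikes about, which are no part of the job. Leave any yellow look-alike of the tote alone.

How it is judged:
By the outcome, as a careful person would: the job done as asked, in the order asked, and still so for the second after the job is handed in, while the arm keeps its last pose, push and grip.
It also fails if it takes over 64 s, if anything falls off the work surface, if the arm or the gripper's body presses on something with over 40 N, if the wrist force passes 120 N, or if a joint passes its speed limit or range.

## Robot

A 6-joint arm with a two-finger parallel gripper is mounted at the origin on the work surface. World frame = base frame: x ahead of the robot, y to its left, z up, the work surface at z = 0. Lengths are in m, angles in rad, forces in N, time in s.
With the tool pointing down it reaches from about 0.35 to 0.775 m from the base axis. Payload 7.3 kg.
Tool frame: the origin (TCP) lies midway between the tips of the shut fingers; the grasp point (between the pads) lies bot.hold_point_z behind it (bot.hold_point_z is the distance from the TCP to the grasp point, in m); z points along the fingers, y is the direction in which the jaws open and shut (so a half turn about z gives the same grasp; the last joint's range is limited). The gripper opens to 92 mm and grips with 3 to 60 N. Pads are 19 mm wide; open, the fingers measure 130 mm over their backs; the gripper's body (75 mm by 190 mm) begins 47 mm behind the grasp point.
Start: joints at [-1.484, 0.342, 1.524, -0, 1.275, -0.146], TCP at [0.121, -0.511, 0.227] pointing down, gripper open.
Joint ranges: [-2.53, 2.53], [-0.77, 2.02], [0.04, 2.7], [-1, 4.14], [0.28, 2.66], [-3.11, 3.11]. Speed limits (rad/s): [2.57, 2.57, 3.14, 3.14, 3.14, 3.14].

## Interface

Orientations are given as a unit quaternion [w, x, y, z].
In Python, from rig import bot, cams gives the robot as it stands. The module is installed in compiled form; this text tells all that it offers.
- The arm moves only by the tool jog_arm, never from a script. Its arguments are lists of equal length, an entry for each row: "claw": the opening, from -1 (shut) to 1 (fully open), so that 0 is half open; "linear": the shift along the tool's x, y, z in cm, a list of three; "dr": the turn, a rotation vector about the tool's x, y, z in rad, a list of three. In form: {"claw": [claw, ...], "linear": [[dx, dy, dz], ...], "dr": [[rx, ry, rz], ...]}. A call has 1 to 20 rows; each row is the pose to reach, as a shift and turn from the pose commanded when the call began, along the tool's axes at that moment; what a row does not reach only later rows make up. A row lasts 1/12 s, in which the tool goes at most 41.7 mm and 7.16 degrees, less where a joint would pass 70% of its speed; a pose out of reach is approached as far as the arm can. A call with a gripper value outside its range is refused whole. The fingers move at their own pace and stop on an object; the grip force is fixed at half the most. Time passes only in rows, so rows that repeat a pose let the fingers close. It gives the time, the measured TCP pose, the force and the opening at its end, in the units of the state.
- bot.read_state(): the state, without advancing time (a new reading comes with each control period).
- cams.snapshot(name): name is "side" or "top" or "wrist"; returns the picture (400x640x3 uint8, red, green, blue); there is no depth.
- cams.calibration(name): a dict with "K" (3x3 intrinsics, pixels), "world_to_cam" (4x4, takes a point from world to camera coordinates). Camera axes: x right, y down, z forward; pixel columns grow to the right and rows downward; lengths in m; the calibration is good to about 2 mm. A picture is of the moment at which its call begins: read the wrist's pose just before it. calibration takes no time and is no camera call; for the wrist camera it gives the pose at the moment of the call.
- bot.job_done(): hands the job in, once; it reports no verdict.
The state is a dict: "clock": time; "joint_positions": joint angles; "joint_velocities": joint speeds; "joint_torque": joint torques, N m; "eef_pos": TCP position; "tcp_rot": TCP orientation; "force": force on the tool from outside, world axes, zero at the start; "moment": the same for the moment, N m; "opening": finger opening in m.
Only numpy, scipy, OpenCV 4.12 (cv2) and the standard library are available. Lean on these libraries where they do the work, as an engineer would, in place of code of your own. Each camera call takes 0.05 s, during which the arm holds its last target. There are 200 camera calls.

## Working session

There is one attempt and no reset: what is moved stays moved. The work goes in short steps, Python scripts to look and compute and a tool call to move; the robot and the scene stay as the last step left them, time stands still between calls to the robot, and variables do not carry over. Pictures are saved under pics/ and viewed, about 8 in all and at most 12, crops included, and the job is handed in when it is done.

Besides the shell and the picture viewer there is one more tool, called after "Request:" as a command line: name --argument value ..., lists and objects as JSON in quotes. jog_arm: Moves the arm, as the interface text tells. Its arguments: {"type":"object","properties":{"claw":{"type":"array","items":{"type":"number"}},"linear":{"type":"array","items":{"type":"array","items":{"type":"number"}}},"dr":{"type":"array","items":{"type":"array","items":{"type":"number"}}}},"required":["claw","linear","dr"]}

```bash
mkdir -p pics
python3 - <<'E'
from rig import bot,cams
import cv2,numpy as np
print(bot.read_state(),bot.hold_point_z)
for n in("top","side"):
    im=cams.snapshot(n);cv2.imwrite(f"pics/{n}0.png",im[:,:,::-1]);c=cams.calibration(n);print(n,np.round(c["K"],1).tolist(),np.round(c["world_to_cam"],3).tolist())
E
```

```text
{'clock': 0.0, 'joint_positions': array([-1.48398456e+00,  3.42750463e-01,  1.52506333e+00, -2.72676466e-05,
        1.27535206e+00, -1.45991554e-01]), 'joint_velocities': array([-0.00110881,  0.00120492, -0.00083222,  0.00104877,  0.00033389,
        0.00054371]), 'joint_torque': array([ 4.20894594e-04, -4.31240952e+01, -2.44216257e+01,  7.18799606e-02,
        5.60735771e-02, -1.18567600e-04]), 'eef_pos': array([ 0.12110209, -0.51041448,  0.22601439]), 'tcp_rot': array([-7.86642387e-04,  9.93232203e-01,  1.16142894e-01,  1.02377681e-05]), 'force': array([-0.54832599,  0.67836011, -1.12818693]), 'moment': array([ 0.0004847 , -0.0483954 ,  0.02406147]), 'opening': 0.09157726756314286} 0.0188
top [[428.1, 0.0, 317.4], [0.0, 428.1, 196.0], [0.0, 0.0, 1.0]] [[0.008, -1.0, 0.01, -0.003], [-0.986, -0.01, -0.165, 0.54], [0.165, -0.008, -0.986, 1.116], [0.0, 0.0, 0.0, 1.0]]
side [[475.3, 0.0, 323.4], [0.0, 475.3, 197.4], [0.0, 0.0, 1.0]] [[-0.973, -0.231, -0.008, 0.53], [-0.157, 0.686, -0.711, 0.19], [0.169, -0.69, -0.703, 1.303], [0.0, 0.0, 0.0, 1.0]]
```

View pics/top0.png

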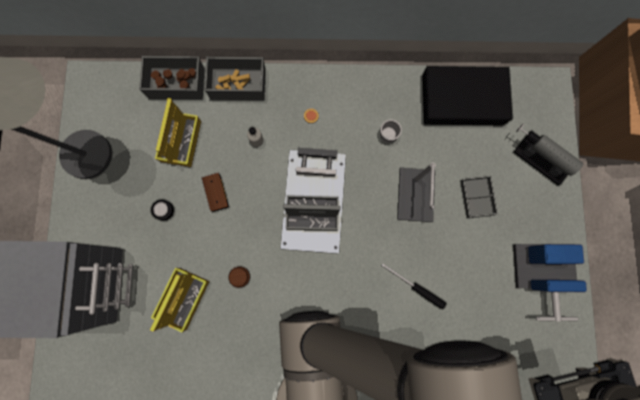

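View pics/side0.png

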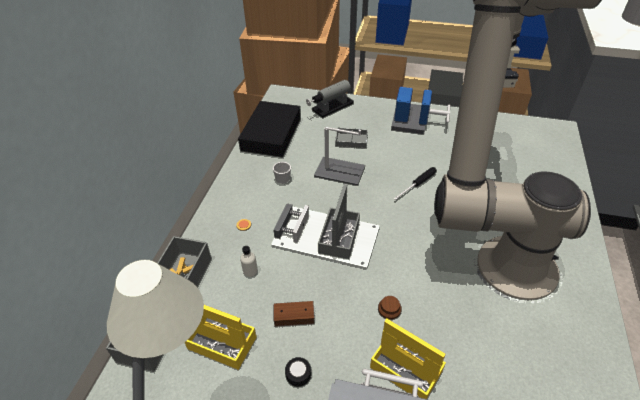

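Top view: the grey tote is on the jig at (312,212), and the yellow look-alikes at (178,135) and (180,300) are to be left alone. For the plinth, the rectangular brown block at (215,192) fits. The round base at (238,276) and the brown bits in the bin at (172,77) do not. The hook stand is at (416,193), rod running towards the robot. Next, close crops.

Run:
```python
import cv2,numpy as np
t=cv2.imread("pics/top0.png");
a=cv2.resize(t[140:260,270:450],None,fx=4.4,fy=4.4,interpolation=cv2.INTER_CUBIC);cv2.imwrite("pics/c1.png",a)
s=cv2.imread("pics/side0.png")
p=cv2.resize(t[165:220,190:240],(400,440),interpolation=cv2.INTER_CUBIC)
q=cv2.resize(s[120:190,310:375],(400,431),interpolation=cv2.INTER_CUBIC);q=np.vstack([q,np.zeros((9,400,3),np.uint8)])
cv2.imwrite("pics/c2.png",np.hstack([p,q]))
```

```text
(no output)
```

View pics/c1.png

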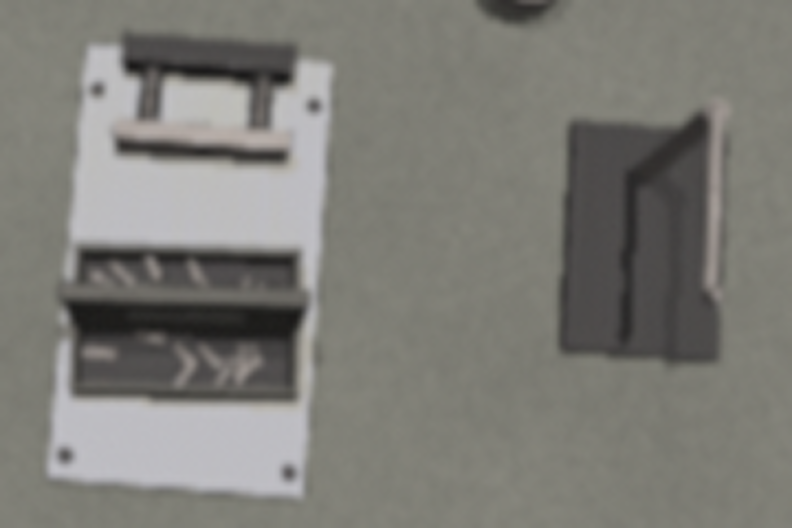

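View pics/c2.png

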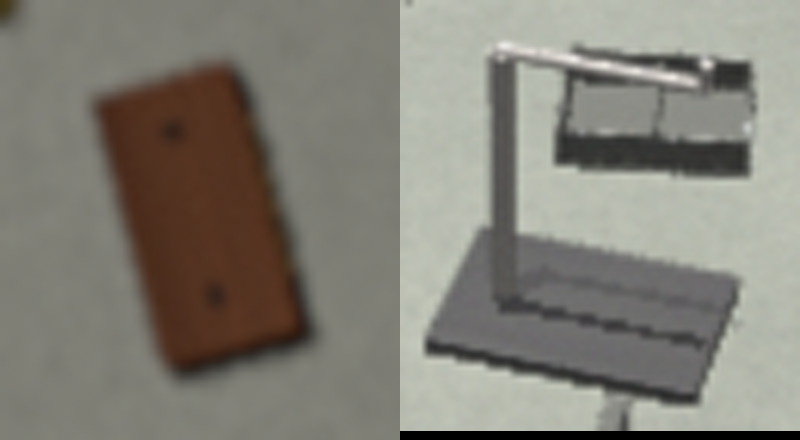

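Crops: jig bed corners are at (88,45), (332,63), (302,497), (48,476). The tote panel top runs (62,296)–(308,299). The hook base is at (571,121)…(560,352) and its rod runs (718,103)→(712,290). The choices stand: grey tote, rectangular plinth with brass on its right side.

```bash
cat > h.py <<'E'
import numpy as np, cv2
from scipy.spatial.transform import Rotation as R
from rig import bot,cams
def ray(cal,uv,z):
    K,T=np.array(cal["K"]),np.array(cal["world_to_cam"])
    d=T[:3,:3].T@np.linalg.inv(K)@[uv[0],uv[1],1]; o=-T[:3,:3].T@T[:3,3]
    return o+d*(z-o[2])/d[2]
def proj(cal,P):
    p=np.array(cal["world_to_cam"])@[*P,1]; q=np.array(cal["K"])@p[:3]; return q[:2]/q[2]
def crop(x,y,s,ox,oy): return ((x+.5)/s-.5+ox,(y+.5)/s-.5+oy)
def rect(pts):
    # pts order: any; returns centre, and yaw
    p=np.array(pts)[:,:2]; return p.mean(0)
def tool():
    s=bot.read_state(); q=s["tcp_rot"]; return s["eef_pos"],R.from_quat([q[1],q[2],q[3],q[0]])
def rel(P,yaw):
    """shift cm and turn to get TCP at P, pointing down, tool y axis at yaw (mod pi) from world x"""
    p,r=tool(); out=[]
    for k in (0,np.pi):
        y=np.array([np.cos(yaw+k),np.sin(yaw+k),0]); z=np.array([0,0,-1.]); x=np.cross(y,z)
        out.append((r.inv()*R.from_matrix(np.c_[x,y,z])).as_rotvec())
    return np.round(r.inv().apply(np.array(P)-p)*100,2), [np.round(o,3) for o in out]
E
python3 - <<'E'
from h import *
c=cams.calibration("top")
def g(name,pts,z,s=4.4,ox=270,oy=140):
    P=np.array([ray(c,crop(*p,s,ox,oy),z)[:2] for p in pts]); print(name,P.round(4).tolist(),"mean",P.mean(0).round(4),"edges",[(round(float(np.hypot(*d)),4),round(float(np.degrees(np.arctan2(d[1],d[0]))),1)) for d in np.roll(P,-1,0)-P])
g("jig",[(88,45),(332,63),(302,497),(48,476)],.012)
g("panel",[(62,296),(308,299)],.162)
g("trayrim",[(78,246),(302,248),(298,400),(72,397)],.057)
g("hookbase",[(571,121),(727,128),(717,361),(560,352)],.01)
g("rod",[(718,105),(712,290)],.174)
g("fencetop",[(116,135),(290,147)],.0575)
g("plinth",[(97,100),(232,60),(308,338),(175,372)],.03,8,190,165)
c2=cams.calibration("side")
for n,p,z in (("postfoot",(508,300),.01),("rodpost",(500,50),.174),("rodtip",(706,62),.186)):
    print(n,ray(c2,crop(p[0]-400,p[1],400/65,310,120),z).round(4))
w=cams.calibration("wrist");print(w["K"],proj(w,tool()[0]));p,r=tool();T=w["world_to_cam"];print(r.inv().apply(-T[:3,:3].T@T[:3,3]-p),(T[:3,:3]@r.as_matrix()).round(3))
E
```

```text
jig [[0.6776, 0.0818], [0.6674, -0.0758], [0.3894, -0.0565], [0.401, 0.1013]] mean [0.5339 0.0127] edges [(0.1579, -93.7), (0.2786, 176.0), (0.1582, 85.8), (0.2773, -4.0)]
panel [[0.4928, 0.0844], [0.4925, -0.0511]] mean [0.4927 0.0167] edges [(0.1355, -90.2), (0.1355, 89.8)]
trayrim [[0.5385, 0.0828], [0.5386, -0.0538], [0.4458, -0.0515], [0.4463, 0.0846]] mean [0.4923 0.0155] edges [(0.1366, -89.9), (0.0928, 178.5), (0.136, 89.8), (0.0922, -1.1)]
hookbase [[0.6311, -0.2298], [0.6276, -0.3303], [0.4768, -0.3184], [0.4816, -0.2193]] mean [ 0.5543 -0.2745] edges [(0.1006, -92.0), (0.1512, 175.5), (0.0992, 87.2), (0.1499, -4.0)]
rod [[0.6018, -0.2782], [0.4979, -0.2712]] mean [ 0.5498 -0.2747] edges [(0.1041, 176.1), (0.1041, -3.9)]
fencetop [[0.6079, 0.0608], [0.6015, -0.0464]] mean [0.6047 0.0072] edges [(0.1073, -93.4), (0.1073, 86.6)]
plinth [[0.5923, 0.3218], [0.6069, 0.276], [0.5101, 0.2456], [0.498, 0.2903]] mean [0.5519 0.2834] edges [(0.0481, -72.3), (0.1014, -162.6), (0.0463, 105.2), (0.0994, 18.5)]
postfoot [ 0.596 -0.272  0.01 ]
rodpost [ 0.6003 -0.2743  0.174 ]
rodtip [ 0.4952 -0.2713  0.186 ]
[[280.01852279   0.         318.01536499]
 [  0.         280.01852279 198.99454473]
 [  0.           0.           1.        ]] [318.55899313 247.91652199]
[ 8.41121073e-02 -9.33443263e-05 -1.57865823e-01] [[-0.001  1.     0.001]
 [-0.95  -0.001 -0.311]
 [-0.311 -0.001  0.95 ]]
```

```bash
python3 -c "
from h import *
print(rel([.4927,.0165,.24],np.radians(-.3)))"
```

```text
(array([ 48.31, -42.7 ,  -1.32]), [array([-1.000e-03, -1.000e-03, -1.333e+00]), array([-1.000e-03,  1.000e-03,  1.809e+00])])
```

Request:
jog_arm --claw '[0.2,0.2,0.2,0.2,0.2,0.2,0.2,0.2,0.2,0.2,0.2,0.2,0.2,0.2,0.2,0.2,0.2,0.2,0.2,0.2]' --linear '[[48.3,-42.7,-1.3],[48.3,-42.7,-1.3],[48.3,-42.7,-1.3],[48.3,-42.7,-1.3],[48.3,-42.7,-1.3],[48.3,-42.7,-1.3],[48.3,-42.7,-1.3],[48.3,-42.7,-1.3],[48.3,-42.7,-1.3],[48.3,-42.7,-1.3],[48.3,-42.7,-1.3],[48.3,-42.7,-1.3],[48.3,-42.7,-1.3],[48.3,-42.7,-1.3],[48.3,-42.7,-1.3],[48.3,-42.7,-1.3],[48.3,-42.7,-1.3],[48.3,-42.7,-1.3],[48.3,-42.7,-1.3],[48.3,-42.7,-1.3]]' --dr '[[0,0,-1.333],[0,0,-1.333],[0,0,-1.333],[0,0,-1.333],[0,0,-1.333],[0,0,-1.333],[0,0,-1.333],[0,0,-1.333],[0,0,-1.333],[0,0,-1.333],[0,0,-1.333],[0,0,-1.333],[0,0,-1.333],[0,0,-1.333],[0,0,-1.333],[0,0,-1.333],[0,0,-1.333],[0,0,-1.333],[0,0,-1.333],[0,0,-1.333]]'

```text
clock: 1.77
eef_pos: [0.4919, 0.0151, 0.2396]
tcp_rot: [-0.0, 0.709, 0.705, -0.0]
force: [-1.1, -0.4, 0.1]
opening: 0.0553
```

Run:
```python
from h import *
cal=cams.calibration("wrist");im=cams.snapshot("wrist");cv2.imwrite("pics/w1.png",im[:,:,::-1])
print(tool()[0],rel([.4927,.0165,.127],np.radians(-.3)))
for P in([.4927,.0845,.162],[.4927,-.0535,.162],[.4927,.0165,.162]):print(proj(cal,P))
```

```text
[0.4920457  0.01496669 0.23972888] (array([ 0.16,  0.07, 11.27]), [array([-0.   ,  0.   , -0.001]), array([0.  , 0.  , 3.14])])
[319.45420553 127.30027271]
[320.2930797  274.02161366]
[319.9034885  205.88106769]
```

View pics/w1.png

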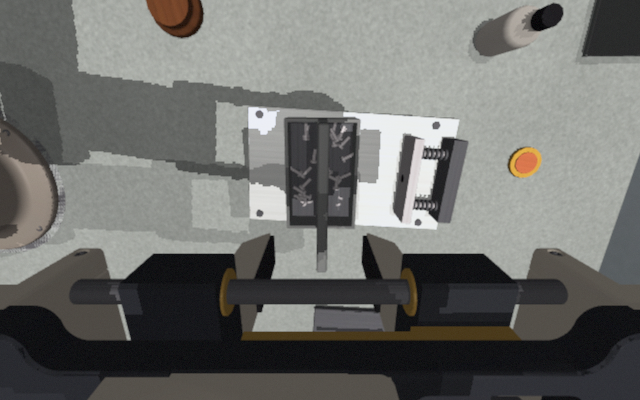

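The wrist view shows the grey tote's panel from (323,122) to (321,272), between the open jaws and about 2 mm ahead of them. The fence is at (408,180). Descending and closing on the grip bar.

Request:
jog_arm --claw '[0.2,0.2,0.2,0.2,0.2,0.2,0.2,0.2,-1,-1,-1,-1,-1,-1,-1,-1,-1,-1]' --linear '[[0.35,0.25,3],[0.35,0.25,5.5],[0.35,0.25,7.5],[0.35,0.25,9],[0.35,0.25,10.3],[0.35,0.25,11.2],[0.35,0.25,11.2],[0.35,0.25,11.2],[0.35,0.25,11.2],[0.35,0.25,11.2],[0.35,0.25,11.2],[0.35,0.25,11.2],[0.35,0.25,11.2],[0.35,0.25,11.2],[0.35,0.25,11.2],[0.35,0.25,11.2],[0.35,0.25,11.2],[0.35,0.25,11.2]]' --dr '[[0,0,0],[0,0,0],[0,0,0],[0,0,0],[0,0,0],[0,0,0],[0,0,0],[0,0,0],[0,0,0],[0,0,0],[0,0,0],[0,0,0],[0,0,0],[0,0,0],[0,0,0],[0,0,0],[0,0,0],[0,0,0]]'

```text
clock: 3.32
eef_pos: [0.4951, 0.0196, 0.1276]
tcp_rot: [0.0, 0.709, 0.705, -0.0]
force: [1.0, -0.2, -0.3]
opening: 0.0097
```

Request:
jog_arm --claw '[-1,-1,-1,-1,-1,-1,-1,-1,-1]' --linear '[[0,0,-0.5],[0,0,-1.2],[0,0,-2.2],[0,0,-3.5],[0,0,-4.8],[0,0,-6],[0,0,-6.8],[0,0,-7.3],[0,0,-7.4]]' --dr '[[0,0,0],[0,0,0],[0,0,0],[0,0,0],[0,0,0],[0,0,0],[0,0,0],[0,0,0],[0,0,0]]'

```text
clock: 4.07
eef_pos: [0.4954, 0.0195, 0.2026]
tcp_rot: [0.001, 0.709, 0.705, 0.0]
force: [0.6, 0.8, -3.2]
opening: 0.01
```

Run:
```python
from h import *
s=bot.read_state();print(s["force"],s["moment"],s["opening"],s["eef_pos"])
print(rel([.455,-.2675,.202],np.radians(-4)),rel([.5343,-.273,.202],np.radians(-4)))
```

```text
[ 0.5662376   0.76907215 -3.15333688] [-0.0074037  -0.06049406  0.00245389] 0.00996581073147193 [0.49536756 0.01952478 0.20257931]
(array([-28.72,  -3.89,   0.06]), [array([0.001, 0.   , 0.065]), array([-0.000e+00,  2.000e-03, -3.077e+00])]) (array([-29.23,   4.04,   0.07]), [array([0.001, 0.   , 0.065]), array([-0.000e+00,  2.000e-03, -3.077e+00])])
```

Request:
jog_arm --claw '[-1,-1,-1,-1,-1,-1,-1,-1,-1,-1,-1,-1,-1,-1,-1,-1,-1,-1,-1,-1]' --linear '[[-0.5,-0.3,0],[-1.5,-0.8,0],[-3,-1.4,0],[-5,-2.1,0],[-7,-2.8,0],[-9,-3.4,0],[-11,-3.8,0],[-13,-3.9,0],[-15,-3.9,0],[-17,-3.9,0],[-19,-3.9,0],[-21,-3.9,0],[-23,-3.9,0],[-25,-3.9,0],[-26.7,-3.9,0],[-27.8,-3.9,0],[-28.4,-3.9,0],[-28.7,-3.9,0],[-28.7,-3.9,0],[-28.7,-3.9,0]]' --dr '[[0,0,0],[0,0,0.005],[0,0,0.01],[0,0,0.015],[0,0,0.02],[0,0,0.025],[0,0,0.03],[0,0,0.035],[0,0,0.04],[0,0,0.045],[0,0,0.05],[0,0,0.055],[0,0,0.06],[0,0,0.065],[0,0,0.065],[0,0,0.065],[0,0,0.065],[0,0,0.065],[0,0,0.065],[0,0,0.065]]'

```text
clock: 5.73
eef_pos: [0.4545, -0.2666, 0.2016]
tcp_rot: [-0.0, 0.731, 0.682, 0.0]
force: [0.7, -0.5, -4.3]
opening: 0.01
```

Run:
```python
from h import *
s=cams.snapshot("side");t=cams.snapshot("top");w=cams.snapshot("wrist")
f=lambda a,x,y,ww,hh,W,H:cv2.resize(a[y:y+hh,x:x+ww],(W,H),interpolation=cv2.INTER_CUBIC)
im=np.hstack([f(s,290,90,120,120,480,480),f(w,240,80,160,240,320,480)])
cv2.imwrite("pics/s2.png",im[:,:,::-1])
c=cams.calibration("side")
P,_=tool();print(P,rel([.5343,-.273,.202],np.radians(-4)))
for u in(.07,.11):
  print([((proj(c,[P[0],P[1]+d,P[2]-.1156+u])-[290,90])*4).round() for d in(-.035,.035)])
print([((proj(c,q)-[290,90])*4).round() for q in([.495,-.2703,.186],[.495,-.2703,.17],[.6,-.277,.17])])
```

```text
[ 0.45476579 -0.26647387  0.20180652] (array([-0.1 ,  7.98, -0.02]), [array([ 0.   , -0.   ,  0.001]), array([ 0.   ,  0.   , -3.141])])
[array([334., 174.]), array([319., 229.])]
[array([337., 132.]), array([322., 186.])]
[array([277., 159.]), array([276., 176.]), array([145., 153.])]
```

View pics/s2.png

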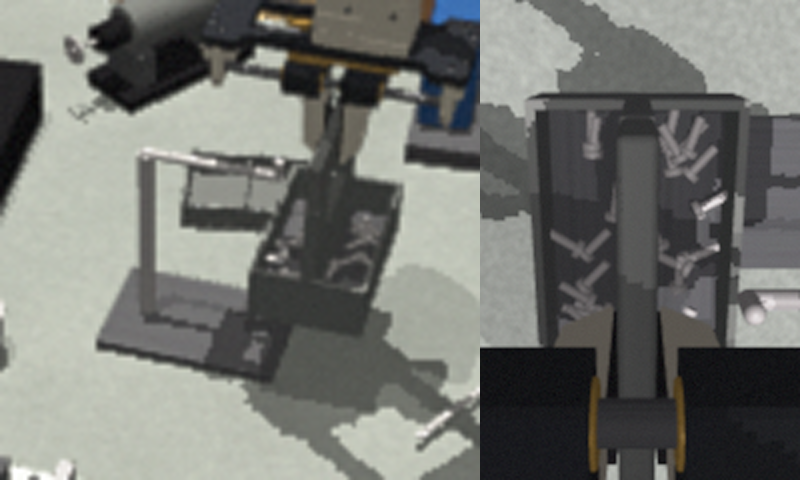

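The side view shows the rod tip at (280,168) level with the tote's hand hole at about (320,185). In the wrist half, the rod tip is at (755,303), just ahead of the panel. Checking the predicted rod line against that.

Run:
```python
from h import *
c=cams.calibration("wrist")
for q in([.495,-.2703,.186],[.495,-.2703,.174],[.515,-.2717,.174]):
  u=proj(c,q);print(u,(u-[240,80])*2+[480,0])
print(ray(c,(240+(755-480)/2,80+303/2),.186),ray(c,(240+(790-480)/2,80+305/2),.174))
print(proj(c,[P:=tool()[0]][0]))
```

```text
[378.27786869 239.3368098 ] [756.55573737 318.67361961]
[374.91271937 231.94335978] [749.82543873 303.88671956]
[402.58531485 231.95304544] [805.17062971 303.90609089]
[ 0.49449569 -0.26439146  0.186     ] [ 0.50952481 -0.27175367  0.174     ]
[319.28303114 249.07549338]
```

Request:
jog_arm --claw '[-1,-1,-1,-1,-1,-1,-1,-1,-1,-1,-1,-1]' --linear '[[-0.1,0.4,0],[-0.1,1,0],[-0.1,1.8,0],[-0.1,2.6,0],[-0.1,3.4,0],[-0.1,4.2,0],[-0.1,5,0],[-0.1,5.8,0],[-0.1,6.6,0],[-0.1,7.3,0],[-0.1,7.9,0],[-0.1,7.9,0]]' --dr '[[0,0,0],[0,0,0],[0,0,0],[0,0,0],[0,0,0],[0,0,0],[0,0,0],[0,0,0],[0,0,0],[0,0,0],[0,0,0],[0,0,0]]'

```text
clock: 6.88
eef_pos: [0.5346, -0.2739, 0.2015]
tcp_rot: [0.0, 0.731, 0.682, 0.0]
force: [0.1, -1.1, -4.8]
opening: 0.0096
```

Request:
jog_arm --claw '[-1,-1,-1,-1,-1,-1,-1]' --linear '[[0,0,0.5],[0,0,1],[0,0,1.5],[0,0,1.8],[0,0,2.0],[0,0,2.1],[0,0,2.1]]' --dr '[[0,0,0],[0,0,0],[0,0,0],[0,0,0],[0,0,0],[0,0,0],[0,0,0]]'

```text
clock: 7.47
eef_pos: [0.5333, -0.2738, 0.1805]
tcp_rot: [-0.0, 0.731, 0.682, -0.0]
force: [0.3, 0.9, -3.0]
opening: 0.0098
```

Request:
jog_arm --claw '[-1,-1,-1,-1,-1]' --linear '[[0,0,0.1],[0,0,0.15],[0,0,0.2],[0,0,0.2],[0,0,0.2]]' --dr '[[0,0,0],[0,0,0],[0,0,0],[0,0,0],[0,0,0]]'

```text
clock: 7.88
eef_pos: [0.5336, -0.2739, 0.1795]
tcp_rot: [0.001, 0.731, 0.682, 0.0]
force: [-2.3, 1.2, 1.2]
opening: 0.0098
```

Request:
jog_arm --claw '[-0.5,-0.5,-0.5,-0.5,-0.5,-0.5,-0.5,-0.5]' --linear '[[0,0,0],[0,0,0],[0,0,0],[0,0,0],[0,0,0],[0,0,0],[0,0,0],[0,0,0]]' --dr '[[0,0,0],[0,0,0],[0,0,0],[0,0,0],[0,0,0],[0,0,0],[0,0,0],[0,0,0]]'

```text
clock: 8.55
eef_pos: [0.5334, -0.2738, 0.1787]
tcp_rot: [0.0, 0.731, 0.682, -0.0]
force: [-0.1, -0.0, 0.0]
opening: 0.023
```

Request:
jog_arm --claw '[-0.5,-0.5,-0.5,-0.5,-0.5,-0.5,-0.5,-0.5]' --linear '[[0,0,-0.5],[0,0,-1.2],[0,0,-2.2],[0,0,-3.5],[0,0,-5],[0,0,-7],[0,0,-8],[0,0,-8]]' --dr '[[0,0,0],[0,0,0],[0,0,0],[0,0,0],[0,0,0],[0,0,0],[0,0,0],[0,0,0]]'

```text
clock: 9.22
eef_pos: [0.5345, -0.2745, 0.2623]
tcp_rot: [0.003, 0.731, 0.682, 0.001]
force: [-0.0, -0.1, -0.4]
opening: 0.0234
```

Run:
```python
from h import *
s=cams.snapshot("side");w=cams.snapshot("wrist")
f=lambda a,x,y,ww,hh,W,H:cv2.resize(a[y:y+hh,x:x+ww],(W,H),interpolation=cv2.INTER_CUBIC)
im=np.hstack([f(s,270,80,130,130,480,480),f(w,200,60,200,300,320,480)])
cv2.imwrite("pics/s3.png",im[:,:,::-1])
print(bot.read_state()["force"])
# plinth long axis yaw ~17.5deg; jaws across
for y in(-72.5,): print(rel([.5519,.2834,.15],np.radians(y)))
```

```text
[-0.18682103 -0.00457512 -1.7485032 ]
(array([55.71, -2.06, 10.86]), [array([1.000e-03, 0.000e+00, 1.195e+00]), array([-0.000e+00,  1.000e-03, -1.946e+00])])
```

View pics/s3.png

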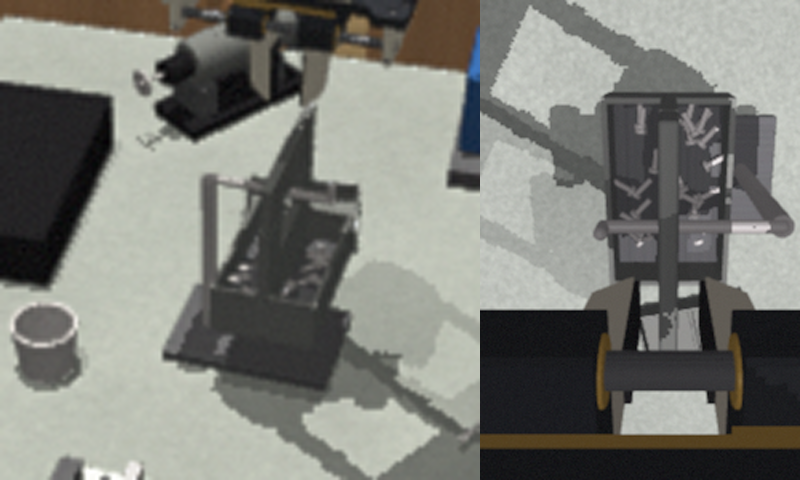

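The tote hangs upright on the rod. In the side view the rod passes through the hole, and in the wrist view it crosses the tray at row 228 with the tip clear at (785,228). Now to the plinth.

Request:
jog_arm --claw '[-0.5,-0.5,0.8,0.8,0.8,0.8,0.8,0.8,0.8,0.8,0.8,0.8,0.8,0.8,0.8,0.8,0.8,0.8,0.8,0.8]' --linear '[[1,0,0],[3,0,0],[6,0,0],[10,0,0],[14,0,0],[18,0,0],[22,-0.5,0],[26,-1,0],[30,-1.5,0],[34,-2,0],[38,-2,0],[42,-2,0],[46,-2,0],[50,-2,0],[53,-2,1],[55,-2,3],[55.7,-2.1,5],[55.7,-2.1,7],[55.7,-2.1,7],[55.7,-2.1,7]]' --dr '[[0,0,0],[0,0,0],[0,0,0.1],[0,0,0.2],[0,0,0.3],[0,0,0.4],[0,0,0.5],[0,0,0.6],[0,0,0.7],[0,0,0.8],[0,0,0.9],[0,0,1],[0,0,1.1],[0,0,1.195],[0,0,1.195],[0,0,1.195],[0,0,1.195],[0,0,1.195],[0,0,1.195],[0,0,1.195]]'

```text
clock: 10.98
eef_pos: [0.5501, 0.2834, 0.187]
tcp_rot: [0.0, 0.988, 0.153, -0.002]
force: [0.1, -0.2, 0.9]
opening: 0.0824
```

Run:
```python
from h import *
cal=cams.calibration("wrist");w=cams.snapshot("wrist");cv2.imwrite("pics/w4.png",w[:,:,::-1])
np.savez("w4.npz",K=cal["K"],T=cal["world_to_cam"])
a=np.radians(17.5);e=np.array([np.cos(a),np.sin(a)]);n=np.array([-e[1],e[0]])
print(tool()[0])
for i,j in((1,1),(1,-1),(-1,-1),(-1,1)):print(proj(cal,[*(np.array([.5519,.2834])+.05*i*e+.025*j*n),.03]).round(1))
```

```text
[0.55112243 0.28339733 0.18867269]
[296.3 137.5]
[341.7 137.5]
[339.5 221.3]
[298.4 221.3]
```

View pics/w4.png

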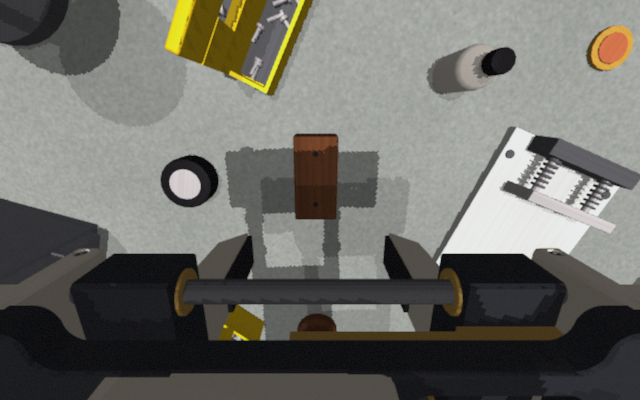

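The plinth top spans (294,136)–(338,136) to (297,219)–(336,219), so it is square to the jaws and about 3 mm to the left. The round base at (317,322) and the yellow tote are clear of the fingers. Descending.

Run:
```python
from h import *
p,r=tool();a=np.radians(17.5)
t=np.array([.5519,.2834,.005])+.0015*np.array([np.cos(a),np.sin(a),0])-.0027*np.array([np.sin(a),-np.cos(a),0])
print(t,rel(t,np.radians(-72.5)))
```

```text
[0.55251867 0.28642609 0.005     ] (array([ 0.24, -0.25, 18.37]), [array([0.   , 0.001, 0.   ]), array([-1.000e-03,  0.000e+00, -3.141e+00])])
```

Request:
jog_arm --claw '[0.8,0.8,0.8,0.8,0.8,0.8,0.8,0.8,0.8,-1,-1,-1,-1,-1,-1,-1,-1,-1,-1]' --linear '[[0.2,-0.25,3],[0.2,-0.25,6],[0.2,-0.25,9],[0.2,-0.25,12],[0.2,-0.25,14.5],[0.2,-0.25,16.5],[0.2,-0.25,17.8],[0.2,-0.25,18.3],[0.2,-0.25,18.3],[0.2,-0.25,18.3],[0.2,-0.25,18.3],[0.2,-0.25,18.3],[0.2,-0.25,18.3],[0.2,-0.25,18.3],[0.2,-0.25,18.3],[0.2,-0.25,18.3],[0.2,-0.25,18.3],[0.2,-0.25,18.3],[0.2,-0.25,18.3]]' --dr '[[0,0,0],[0,0,0],[0,0,0],[0,0,0],[0,0,0],[0,0,0],[0,0,0],[0,0,0],[0,0,0],[0,0,0],[0,0,0],[0,0,0],[0,0,0],[0,0,0],[0,0,0],[0,0,0],[0,0,0],[0,0,0],[0,0,0]]'

```text
clock: 12.62
eef_pos: [0.5528, 0.2865, 0.0063]
tcp_rot: [-0.0, 0.988, 0.152, 0.0]
force: [-2.0, 0.8, 5.8]
opening: 0.0495
```

Request:
jog_arm --claw '[-1,-1,-1,-1,-1,-1,-1,-1]' --linear '[[0,0,-0.5],[0,0,-1.5],[0,0,-3],[0,0,-5],[0,0,-7],[0,0,-9],[0,0,-10],[0,0,-10]]' --dr '[[0,0,0],[0,0,0],[0,0,0],[0,0,0],[0,0,0],[0,0,0],[0,0,0],[0,0,0]]'

```text
clock: 13.28
eef_pos: [0.554, 0.2867, 0.1085]
tcp_rot: [-0.0, 0.988, 0.152, 0.002]
force: [0.7, 0.4, -1.3]
opening: 0.0498
```

Run:
```python
from h import *
print(tool()[0],bot.read_state()["force"],bot.read_state()["opening"])
a=np.radians(-4);e=np.array([np.cos(a),np.sin(a),0])
t=np.array([.5439,.012,0])+e*(-.002)  # plinth centre -> front end 12 mm before the fence
t[2]=tool()[0][2];print(t,rel(t,a-np.pi/2))
```

```text
[0.55395531 0.28673757 0.10852796] [ 0.69399438  0.36526265 -1.2679918 ] 0.049785143711719416
[0.54190487 0.01213951 0.10852796] (array([-9.42, 25.82, -0.05]), [array([-0.001, -0.005,  0.376]), array([ 7.000e-03, -1.000e-03, -2.766e+00])])
```

Request:
jog_arm --claw '[-1,-1,-1,-1,-1,-1,-1,-1,-1,-1,-1,-1,-1,-1,-1,-1,-1]' --linear '[[-0.4,1,0],[-1,2.5,0],[-1.8,4.5,0],[-2.6,6.5,0],[-3.4,8.5,0],[-4.2,10.5,0],[-5,12.5,0],[-5.8,14.5,0],[-6.6,16.5,0],[-7.4,18.5,0],[-8.2,20.5,0],[-9,22.5,0],[-9.7,24.2,0],[-10,25.2,0],[-10.2,25.5,0],[-10.2,25.5,0],[-10.2,25.5,0]]' --dr '[[0,0,0.02],[0,0,0.05],[0,0,0.09],[0,0,0.13],[0,0,0.17],[0,0,0.21],[0,0,0.25],[0,0,0.29],[0,0,0.33],[0,0,0.376],[0,0,0.376],[0,0,0.376],[0,0,0.376],[0,0,0.376],[0,0,0.376],[0,0,0.376],[0,0,0.376]]'

```text
clock: 14.7
eef_pos: [0.5317, 0.0129, 0.1052]
tcp_rot: [-0.0, 0.999, -0.035, -0.0]
force: [-0.6, 0.6, -2.1]
opening: 0.0502
```

Run:
```python
from h import *
a=np.radians(-4);e=np.array([np.cos(a),np.sin(a),0])
t=np.array([.5439,.012,0])+e*(-.010);t[2]=.020
print(tool()[0],rel(t,a-np.pi/2))
```

```text
[0.53172318 0.01289015 0.10521721] (array([0.23, 0.01, 8.52]), [array([-0.   ,  0.001, -0.001]), array([2.000e-03, 0.000e+00, 3.141e+00])])
```

Request:
jog_arm --claw '[-1,-1,-1,-1,-1,-1,-1,-1]' --linear '[[0,0,1],[0,0,2.5],[0,0,4],[0,0,5.5],[0,0,6.8],[0,0,7.5],[0,0,7.5],[0,0,7.5]]' --dr '[[0,0,0],[0,0,0],[0,0,0],[0,0,0],[0,0,0],[0,0,0],[0,0,0],[0,0,0]]'

```text
clock: 15.37
eef_pos: [0.532, 0.013, 0.0304]
tcp_rot: [-0.0, 0.999, -0.035, -0.0]
force: [0.0, -0.3, -1.8]
opening: 0.0499
```

Run:
```python
from h import *
cal=cams.calibration("wrist");w=cams.snapshot("wrist");cv2.imwrite("pics/w5.png",cv2.resize(w[20:280,160:480],None,fx=2.3,fy=2.3,interpolation=cv2.INTER_CUBIC)[:,:,::-1])
np.savez("w5.npz",K=cal["K"],T=cal["world_to_cam"])
p=tool()[0];print(p,bot.read_state()["force"])
a=np.radians(-4);e=np.array([np.cos(a),np.sin(a),0]);n=np.array([-e[1],e[0],0])
for j in(-.055,.055):print("fence",(proj(cal,np.array([.5439,.012,.0575])+.06*e+j*n)-[160,20])*2.3)
for j in(-.025,.025):print("plinth",(proj(cal,p+.05*e+j*n+[0,0,.024])-[160,20])*2.3)
```

```text
[0.53241299 0.01280776 0.03094472] [ 0.49959758  0.38703521 -2.61365558]
fence [641.46831775 264.73573159]
fence [ 87.7839245  265.11944813]
plinth [481.97701936 366.92303414]
plinth [247.09120187 367.05536658]
```

View pics/w5.png

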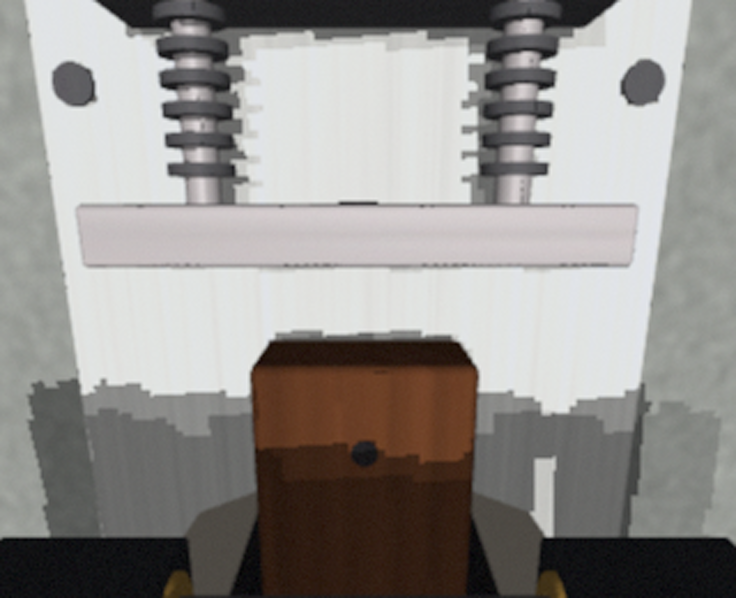

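The wrist view shows the fence front edge level at (85,267)–(633,266) with its centre at column 359. The plinth end is level at (254,366)–(476,366) with its centre at column 365. It is square, about 1 mm off-centre, with roughly a 20 mm gap. Shift −1 mm in y and set it down.

Request:
jog_arm --claw '[-1,-1,-1,-1,-1,-1]' --linear '[[0,-0.1,0.4],[0,-0.1,0.7],[0,-0.1,0.9],[0,-0.1,1.0],[0,-0.1,1.05],[0,-0.1,1.05]]' --dr '[[0,0,0],[0,0,0],[0,0,0],[0,0,0],[0,0,0],[0,0,0]]'

```text
clock: 15.92
eef_pos: [0.5321, 0.0134, 0.0202]
tcp_rot: [0.0, 0.999, -0.035, -0.0]
force: [0.8, 0.1, -1.7]
opening: 0.0496
```

Request:
jog_arm --claw '[-1,-1,-1,-1,-1]' --linear '[[0,0,0.1],[0,0,0.15],[0,0,0.15],[0,0,0.15],[0,0,0.15]]' --dr '[[0,0,0],[0,0,0],[0,0,0],[0,0,0],[0,0,0]]'

```text
clock: 16.33
eef_pos: [0.5322, 0.0134, 0.0187]
tcp_rot: [0.0, 0.999, -0.035, 0.0]
force: [-0.0, -1.1, -2.2]
opening: 0.0496
```

Request:
jog_arm --claw '[-1,-1,-1,-1,-1]' --linear '[[0,0,0.05],[0,0,0.1],[0,0,0.1],[0,0,0.1],[0,0,0.1]]' --dr '[[0,0,0],[0,0,0],[0,0,0],[0,0,0],[0,0,0]]'

```text
clock: 16.75
eef_pos: [0.5322, 0.0134, 0.0182]
tcp_rot: [0.0, 0.999, -0.035, 0.0]
force: [-2.5, 0.6, 6.2]
opening: 0.0502
```

Bed reached. Ease up a little and advance along tool x.

Request:
jog_arm --claw '[-1,-1,-1,-1,-1,-1,-1,-1,-1,-1]' --linear '[[0,0,-0.05],[0.2,0,-0.05],[0.5,0,-0.05],[0.8,0,-0.05],[1.1,0,-0.05],[1.4,0,-0.05],[1.6,0,-0.05],[1.7,0,-0.05],[1.7,0,-0.05],[1.7,0,-0.05]]' --dr '[[0,0,0],[0,0,0],[0,0,0],[0,0,0],[0,0,0],[0,0,0],[0,0,0],[0,0,0],[0,0,0],[0,0,0]]'

```text
clock: 17.58
eef_pos: [0.5494, 0.0122, 0.0183]
tcp_rot: [0.0, 0.999, -0.035, 0.0]
force: [-3.3, 0.3, 4.5]
opening: 0.0497
```

Run:
```python
from h import *
import time
for i in range(4): print(bot.read_state()["force"].round(2),bot.read_state()["eef_pos"].round(4)); cams.snapshot("wrist")
```

```text
[-3.34  0.3   4.53] [0.5494 0.0122 0.0183]
[-3.07  0.62  3.04] [0.5494 0.0122 0.0182]
[-2.98 -0.33  4.59] [0.5494 0.0122 0.0182]
[-2.76  0.    4.35] [0.5494 0.0122 0.0183]
```

Request:
jog_arm --claw '[-1,-1,-1,-1,-1,-1]' --linear '[[0,0,-0.03],[0.1,0,-0.03],[0.2,0,-0.03],[0.3,0,-0.03],[0.3,0,-0.03],[0.3,0,-0.03]]' --dr '[[0,0,0],[0,0,0],[0,0,0],[0,0,0],[0,0,0],[0,0,0]]'

```text
clock: 18.28
eef_pos: [0.5524, 0.012, 0.0183]
tcp_rot: [0.0, 0.999, -0.035, 0.0]
force: [-0.9, 0.2, -2.7]
opening: 0.0499
```

```bash
cat >> h.py <<'E'
def avg(n=6):
    a=np.radians(-4);e=np.array([np.cos(a),np.sin(a),0]);F=[];X=[]
    for i in range(n):
        s=bot.read_state();F.append(s["force"]);X.append(s["eef_pos"]);cams.snapshot("wrist")
    F,X=np.mean(F,0),np.mean(X,0);print("F",F.round(2),"along",round(float(F@e),2),"jig x",round(float((X-[.5439,.012,0])@e)*1000,2),"z",X[2].round(4),"t",s["clock"])
E
python3 -c "from h import *;avg()"
```

```text
F [-0.22  0.35 -2.14] along -0.24 jig x 8.27 z 0.0183 t 18.5333
```

Request:
jog_arm --claw '[-1,-1,-1,-1,-1,-1,-1]' --linear '[[0.15,0,0],[0.3,0,0],[0.45,0,0],[0.6,0,0],[0.6,0,0],[0.6,0,0],[0.6,0,0]]' --dr '[[0,0,0],[0,0,0],[0,0,0],[0,0,0],[0,0,0],[0,0,0],[0,0,0]]'

```text
clock: 19.17
eef_pos: [0.5576, 0.0117, 0.0184]
tcp_rot: [0.0, 0.999, -0.035, -0.0]
force: [-4.1, -0.2, -0.7]
opening: 0.0497
```

```bash
python3 -c "from h import *;avg()"
```

```text
F [-3.46  0.14 -1.12] along -3.46 jig x 13.82 z 0.0184 t 19.4167
```

Request:
jog_arm --claw '[-1,-1,-1,-1,-1,-1]' --linear '[[0.15,0,0],[0.3,0,0],[0.4,0,0],[0.4,0,0],[0.4,0,0],[0.4,0,0]]' --dr '[[0,0,0],[0,0,0],[0,0,0],[0,0,0],[0,0,0],[0,0,0]]'

```text
clock: 19.97
eef_pos: [0.5613, 0.0114, 0.0184]
tcp_rot: [0.0, 0.999, -0.035, -0.001]
force: [-7.7, -0.2, -0.6]
opening: 0.05
```

```bash
python3 -c "from h import *;avg()"
```

```text
F [-6.83 -0.14  0.  ] along -6.8 jig x 17.39 z 0.0184 t 20.2167
```

Request:
jog_arm --claw '[-1,-1,-1,-1,-1,-1,-1,-1,-1,-1]' --linear '[[0.1,0,-0.01],[0.2,0,-0.01],[0.3,0,-0.01],[0.4,0,-0.01],[0.5,0,-0.01],[0.6,0,-0.01],[0.74,0,-0.01],[0.74,0,-0.01],[0.74,0,-0.01],[0.74,0,-0.01]]' --dr '[[0,0,0],[0,0,0],[0,0,0],[0,0,0],[0,0,0],[0,0,0],[0,0,0],[0,0,0],[0,0,0],[0,0,0]]'

```text
clock: 21.1
eef_pos: [0.5672, 0.0109, 0.0183]
tcp_rot: [0.0, 0.999, -0.035, -0.003]
force: [-11.8, 0.1, 3.5]
opening: 0.0501
```

Run:
```python
from h import *
avg()
cal=cams.calibration("wrist");w=cams.snapshot("wrist");t=cams.snapshot("top")
a=cv2.resize(w[20:280,160:480],(560,455),interpolation=cv2.INTER_CUBIC);s=cams.snapshot("side")
b=np.vstack([cv2.resize(s[190:270,260:345],(240,226)),cv2.resize(s[110:200,300:395],(240,229))])
cv2.imwrite("pics/w6.png",np.hstack([a,b])[:,:,::-1])
p=tool()[0];print(p,tool()[1].as_rotvec())
th=np.radians(-4);e=np.array([np.cos(th),np.sin(th),0]);n=np.array([-e[1],e[0],0])
O=np.array([.5439,.012,0])
# predicted rows: fence back-top edge for gives of 10,14,18 mm
for g in(.010,.014,.018):
  print(g,[((proj(cal,O+(.06+g+d)*e+.0*n+[0,0,.0575])-[160,20])*1.75).round(1) for d in(0,.012)])
print("block front top",((proj(cal,O+.112*e+[0,0,.047])-[160,20])*1.75).round(1))
```

```text
F [-11.58  -0.07   3.27] along -11.55 jig x 23.32 z 0.0183 t 21.35
[0.56718535 0.01095937 0.01834426] [-3.13962795  0.10969612  0.00800767]
0.01 [array([279.2, 308.7]), array([279.2, 262.3])]
0.014 [array([279.2, 293.6]), array([279.2, 246.1])]
0.018 [array([279.2, 278.1]), array([279.2, 229.7])]
block front top [279.1 133.7]
```

View pics/w6.png

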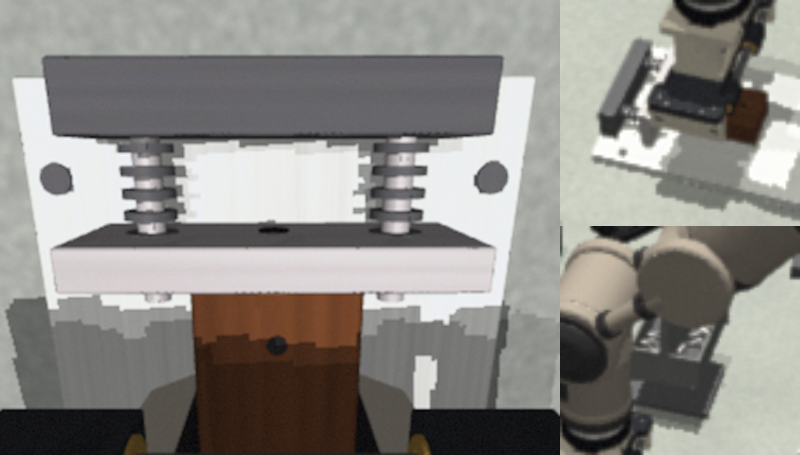

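Wrist view: the plinth is flush and level against the fence (front edge row 294, back edge row 248, against a prediction of 293.6/246 for 14 mm). Top right shows the jig in the side view, and bottom right shows the tote still hanging. Force and position gave slightly different figures for the give, so I'll measure it differentially.

Run:
```python
from h import *
th=np.radians(-4);e=np.array([np.cos(th),np.sin(th),0]);O=np.array([.5439,.012,0])
c5=np.load("w5.npz");c5={"K":c5["K"],"world_to_cam":c5["T"]};c6=cams.calibration("wrist");w=cams.snapshot("wrist")
g5=cv2.cvtColor(cv2.imread("pics/w5.png"),cv2.COLOR_BGR2GRAY).astype(float);g6=cv2.cvtColor(w,cv2.COLOR_RGB2GRAY).astype(float)
# front top edge: bright fence / darker line; back top edge. print profiles in native rows
def prof(g,cols,rows,f,off):
    P=g[rows[0]:rows[1],cols[0]:cols[1]].mean(1);d=np.diff(P);k=np.argsort(-abs(d))[:4]
    for i in sorted(k):
        r=(rows[0]+i+1)/f+off; print("  row",round(r,2),"step",round(d[i],1),"jig x mm",[round(float((ray(c,(318,r),z)-O)@e)*1000,1) for z in(.0575,.047)])
c=c5;print("rest");prof(g5,(150,240),(190,290),2.3,20-.2)
c=c6;print("pressed, edges");prof(g6,(195,235),(150,200),1,-.5);print("block");prof(g6,(255,345),(85,110),1,-.5)
```

```text
rest
  row 109.8 step 18.8 jig x mm [71.1, 71.0]
  row 134.58 step -16.9 jig x mm [60.3, 59.3]
  row 135.89 step 17.2 jig x mm [59.7, 58.7]
  row 136.32 step 21.4 jig x mm [59.5, 58.5]
pressed, edges
  row 160.5 step 51.7 jig x mm [86.1, 84.1]
  row 161.5 step 51.5 jig x mm [85.6, 83.6]
  row 162.5 step 28.8 jig x mm [85.2, 83.2]
  row 187.5 step 23.7 jig x mm [74.1, 71.1]
block
  row 96.5 step -27.4 jig x mm [111.7, 112.0]
  row 98.5 step 48.3 jig x mm [110.9, 111.2]
  row 99.5 step 38.4 jig x mm [110.5, 110.7]
  row 101.5 step 29.0 jig x mm [109.8, 109.9]
```

```bash
python3 -c "
from h import *
avg(4);print(bot.read_state()['opening']);print(bot.job_done())"
```

```text
F [-11.28  -0.23   3.12] along -11.24 jig x 23.32 z 0.0183 t 21.75
0.05002968633916988
the job is handed in; nothing more can be done
None
```

I hung the grey tote on the hook and let go of it. Then I laid the plinth flat on the bed against the fence and handed the job in at about 21.8 s, with the arm still pushing.

- **Tote:** it hung upright with the rod through its hand hole. A later side view, partly blocked by the arm, still showed it hanging.
- **Push:** the last force reading along the jig was 11.2 N, with the gripper steady at its hold on the plinth (50 mm opening).
- **Fence give:** comparing wrist pictures before and during the push gives about 14 mm, with the plinth's end flush and level against the fence.
- **Centring:** the plinth sits about 1 mm off the fence's centre. I corrected for it, but only about 0.6 mm of the correction took effect.
- **Disagreement:** the plinth also presses on the bed with about 5 N. If bed friction takes some of the push, the force and position readings would put the give nearer 11–13 mm. I trusted the pictures, because the force agrees with them when friction is small.

The bystanders and the yellow totes were not touched.

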